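Line the paint tins up by size on the drying board

ROBOT

A 6-joint arm with a two-finger parallel gripper is mounted at the origin on the work surface. World frame = base frame: x ahead of the robot, y to its left, z up, the work surface at z = 0. Lengths are in m, angles in rad, forces in N, time in s.
With the tool pointing down it reaches from about 0.3 to 0.75 m from the base axis. Payload 8.5 kg.
Tool frame: the origin (TCP) lies midway between the tips of the shut fingers; the grasp point (between the pads) lies 19 mm behind it; z points along the fingers, y is the line along which they close (so a half turn about z gives the same grasp; the last joint's range is limited). The gripper opens to 85 mm and grips with 20 to 120 N. Pads are 22 mm wide; open, the fingers measure 114 mm over their backs; the gripper's body (76 mm by 85 mm) begins 54 mm behind the grasp point. The pads swing forward as they close: fully open they stand 13 mm farther back than shut.
Start: joints at [-1.405, 0.381, 1.297, -0, 1.464, -0.215], TCP at [0.204, -0.511, 0.231] pointing down, gripper open.
Joint ranges: [-3.11, 3.11], [-0.89, 2.33], [0.22, 2.48], [-1.42, 4.56], [0.17, 2.85], [-2.88, 2.88]. Speed limits (rad/s): [2.39, 2.39, 3.14, 3.14, 3.14, 3.14].

INTERFACE

Orientations are given as a rotation vector (axis times angle).
In Python, from cell import get_obs, cams, ticket, spotter gives the robot as it stands.
- The arm moves only by the tool carry_out, never from a script. Its argument "steps" is a list of rows, each a list of 7 numbers: the turn, a rotation vector about the tool's x, y, z in units of 0.1 rad (1.0 is 0.1 rad), then the shift along the tool's x, y, z in units of 40 mm (1.0 is 40 mm), then the closure, from -1 (fully open) to 1 (shut). A call has 1 to 20 rows; each row shifts and turns the commanded pose from where the row before left it, along the tool's axes as they then stand; what a row does not reach is not made up. A row lasts 1/12 s, in which the tool goes at most 41.7 mm and 7.16 degrees, less where a joint would pass 70% of its speed; a pose out of reach is approached as far as the arm can. A call with a number of a shift or a turn outside -1 to 1 is refused whole. A call with a gripper value outside its range is refused whole. The fingers move at their own pace and stop on an object; "grip_force" is the grip in N (left out, the last holds). Time passes only in rows, so rows that do not move let the fingers close. It gives the time, the measured TCP pose, the force, the opening and the grip force at its end, in the units of the state.
- get_obs(): the state, without advancing time (a new reading comes with each control period).
- cams.get_image(name): name is "scene" or "side" or "wrist"; returns a dict with "color" (480x640x3 uint8, red, green, blue), "depth" (480x640 float32, m along the optical axis (not along the pixel's ray), 0 where there is no reading), "fx", "fy", "cx", "cy" (pixels), "camera_from_world" (4x4, takes a point from world to camera coordinates); the wrist camera has in their place "tool_from_camera" (4x4, takes a point from camera to tool coordinates, whose origin is the TCP and whose axes are the flange's). Camera axes: x right, y up, looking along -z (the intrinsics and any distortion apply to the point x, -y, -z); pixel columns grow to the right and rows downward; lengths in m; the calibration is good to about 2 mm. A picture is of the moment at which its call begins: read the wrist's pose just before it.
- ticket.sign_off(): hands the job in; it is judged then, once.
Trained networks look in the newest picture that a camera, given by its name, has taken for a name from the list of things; names that differ only in an ending like _2 or _b are one class to them, and where a whole thing is asked for, a point or a joint stands for the part that bears it (a point fixed in the world has none). Each returns a list of dicts, best first, with "confidence" (0 to 1); they miss things now and then, are a little off and sometimes report something else, mostly with a low value. They report only what shows in the picture. A call takes as long as a camera call. They do not tell look-alikes from the thing itself.
- spotter.boxes_of(camera, name): "extent" ([left, top, right, bottom] in pixels, round what is visible of it).
- spotter.cut_out(camera, name): "mask" (480x640 bool, what is visible of it) and "extent" ([left, top, right, bottom] in pixels, round what is visible of it).
The state is a dict: "time_s": time; "joint_pos": joint angles; "qd": joint speeds; "tau": joint torques, N m; "ee_pos": TCP position; "eef_rot": TCP orientation; "contact_force": force on the tool from outside, world axes, zero at the start; "moment": the same for the moment, N m; "finger_gap": opening from 0.0 (shut) to 1.0 (fully open); "grip_force": force on a finger pad.
Only numpy, scipy, OpenCV 4.12 (cv2) and the standard library are available. Lean on these libraries where they do the work, as an engineer would, in place of code of your own. Each camera call takes 0.05 s, during which the arm holds its last target. There are 200 camera calls.

TASK

Line up the four paint tins on the drying board in order of size: one centred on each cork round, the smallest beside the brush jar and each next one larger, so that the largest stands farthest from the jar. Keep the tins upright all the while, and leave the brush jar standing where it is.

Things in the scene. Friction and masses are not known exactly. Their poses are not given: they have to be found in the camera images.
- tin_1: the smallest of four closed paint tins: upright bare-tinplate cylinder with a paper band and press-in lid, diameter 34 mm, height 40 mm, about 55 g (may differ by 30 %). Loose, standing upright on the bench at the start. Origin: centre of its underside; z up its axis.
- tin_2: the second smallest of four closed paint tins: upright bare-tinplate cylinder with a paper band and press-in lid, diameter 42 mm, height 54 mm, about 100 g (may differ by 30 %). Loose, standing upright on the bench at the start. Origin: centre of its underside; z up its axis.
- tin_3: the second largest of four closed paint tins: upright bare-tinplate cylinder with a paper band and press-in lid, diameter 50 mm, height 68 mm, about 170 g (may differ by 30 %). Loose, standing upright on the bench at the start. Origin: centre of its underside; z up its axis.
- tin_4: the largest of four closed paint tins: upright bare-tinplate cylinder with a paper band and press-in lid, diameter 58 mm, height 82 mm, about 260 g (may differ by 30 %). Loose, standing upright on the bench at the start. Origin: centre of its underside; z up its axis.
- cork_a: one of four identical cork rounds, diameter 64 mm, 4 mm thick, fixed in a straight row on the board, 80 mm apart centre to centre. The name's letter says nothing about the place in the row. Origin: centre of its underside, 18 mm above the bench; its top, where a tin stands, is 22 mm above the bench. y along the row.
- cork_b: one of four identical cork rounds, diameter 64 mm, 4 mm thick, fixed in a straight row on the board, 80 mm apart centre to centre. The name's letter says nothing about the place in the row. Origin: centre of its underside, 18 mm above the bench; its top, where a tin stands, is 22 mm above the bench. y along the row.
- cork_c: one of four identical cork rounds, diameter 64 mm, 4 mm thick, fixed in a straight row on the board, 80 mm apart centre to centre. The name's letter says nothing about the place in the row. Origin: centre of its underside, 18 mm above the bench; its top, where a tin stands, is 22 mm above the bench. y along the row.
- cork_d: one of four identical cork rounds, diameter 64 mm, 4 mm thick, fixed in a straight row on the board, 80 mm apart centre to centre. The name's letter says nothing about the place in the row. Origin: centre of its underside, 18 mm above the bench; its top, where a tin stands, is 22 mm above the bench. y along the row.
- board: the drying board: dark wooden board, 340 x 90 mm, 18 mm thick, fixed on the bench; place and angle change from start to start. Origin: centre of its underside; y along its length and the row of cork rounds, x across it, away from the robot. The tins start on its robot side, with a pencil, a flat brush and a palette knife (up to 10 mm thick) lying between them.
- brush_jar: loose green glass jar of upright brushes, diameter 75 mm, jar 85 mm high, brush tips up to 165 mm, about 0.7 kg. Stands on the bench off one end of the board, about 130 mm from the nearest cork round's centre, in line with the row; a white squeeze bottle (52 mm across, 145 mm high) stands off the other end. Which end has the jar changes. Origin: centre of its underside.
There are look-alikes about, which are no part of the job. Leave any yellow look-alike of the tin_1 alone. Leave any blue look-alike of the tin_4 alone.

How it is judged:
By the outcome, as a careful person would: the job done as asked, in the order asked, and still so for the second after the job is handed in, with the robot touching nothing.
It also fails if it takes over 99 s, if anything falls off the work surface, if the arm or the gripper's body presses on something with over 40 N, if the wrist force passes 120 N, or if a joint passes its speed limit or range.

## Working session

There is one attempt and no reset: what is moved stays moved. The work goes in short steps, Python scripts to look and compute and a tool call to move; the robot and the scene stay as the last step left them, time stands still between calls to the robot, and variables do not carry over. Pictures are saved under pics/ and viewed, at most 14 in all, crops included, and the job is handed in when it is done.

Besides the shell and the picture viewer there is one more tool, called after ">>>" as name(argument=value, ...) on one line, values as JSON. carry_out: Moves the arm, as the interface text tells. Its arguments: {"type":"object","properties":{"steps":{"type":"array","items":{"type":"array","items":{"type":"number","minimum":-1,"maximum":1}}},"grip_force":{"type":"number"}},"required":["steps"]}

```bash
mkdir -p pics; ls
python3 - <<'E'
from cell import get_obs,cams
import cv2,numpy as np
o=get_obs();print({k:np.round(v,3) for k,v in o.items()})
ims=[cams.get_image(n) for n in("scene","side")]
for n,i in zip(("scene","side"),ims):
    cv2.imwrite(f"pics/{n}0.png",i["color"][...,::-1]); print(n,i["fx"],np.round(np.linalg.inv(i["camera_from_world"]),3).tolist(),[k for k in i])
E
```

```text
pics
{'time_s': np.float64(0.0), 'joint_pos': array([-1.405,  0.381,  1.298, -0.   ,  1.464, -0.215]), 'qd': array([-0.   ,  0.   , -0.001, -0.001, -0.001,  0.001]), 'tau': array([ 3.0000e-03, -4.4846e+01, -2.3127e+01, -0.0000e+00,  5.0000e-03,
       -0.0000e+00]), 'ee_pos': array([ 0.204, -0.51 ,  0.231]), 'eef_rot': array([-3.083, -0.594, -0.   ]), 'contact_force': array([ 0.425,  0.068, -0.813]), 'moment': array([0.049, 0.017, 0.032]), 'grip_force': np.float64(0.0), 'finger_gap': np.float64(1.002)}
scene 525.9407518513241 [[0.705, -0.538, 0.462, 0.994], [0.709, 0.525, -0.47, -0.45], [0.01, 0.659, 0.752, 0.808], [0.0, 0.0, 0.0, 1.0]] ['color', 'depth', 'fx', 'fy', 'cx', 'cy', 'camera_from_world']
side 552.7870759275122 [[-0.892, 0.315, -0.323, 0.163], [-0.451, -0.604, 0.657, 0.756], [0.012, 0.732, 0.681, 0.813], [0.0, 0.0, 0.0, 1.0]] ['color', 'depth', 'fx', 'fy', 'cx', 'cy', 'camera_from_world']
```

View pics/scene0.png

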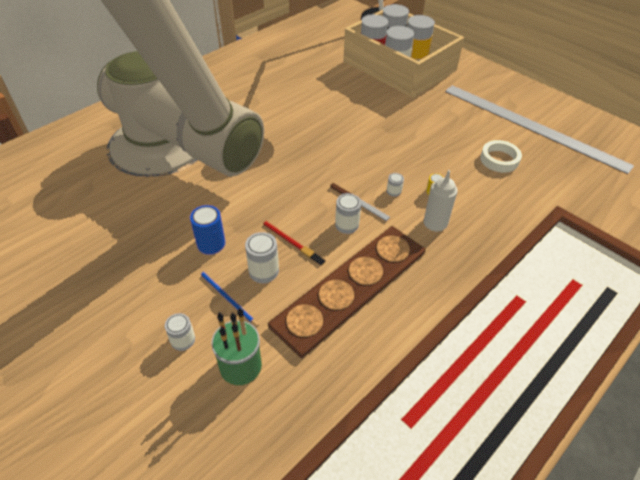

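View pics/side0.png

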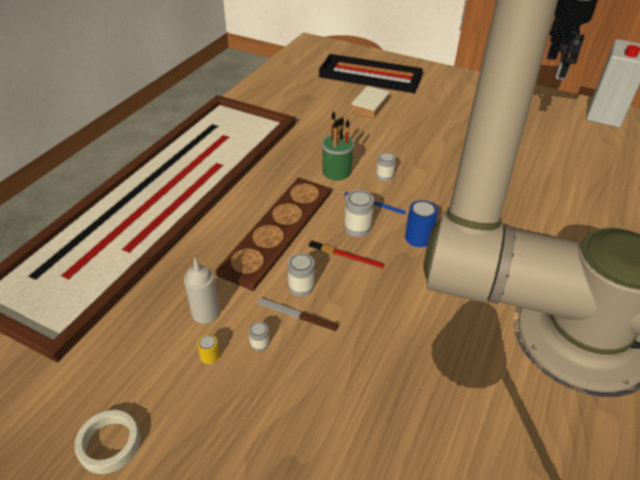

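```bash
cat > h.py <<'E'
import numpy as np
from cell import get_obs,cams,ticket,spotter
from scipy.spatial.transform import Rotation as R
def pose(o):
    T=np.eye(4);T[:3,:3]=R.from_rotvec(o["eef_rot"]).as_matrix();T[:3,3]=o["ee_pos"];return T
def grab(n):
    o=get_obs();i=cams.get_image(n)
    i["W"]=np.linalg.inv(i["camera_from_world"]) if n!="wrist" else pose(o)@i["tool_from_camera"]
    return i
def pts(i,mask):
    v,u=np.nonzero(mask&(i["depth"]>0));d=i["depth"][v,u]
    p=np.c_[(u-i["cx"])/i["fx"]*d,-(v-i["cy"])/i["fy"]*d,-d]
    return p@i["W"][:3,:3].T+i["W"][:3,3]
def top(P,band=.004):
    "centre, diameter, height of the top disc of a cloud"
    import cv2
    h=np.percentile(P[:,2],97);Q=P[abs(P[:,2]-h)<band,:2].astype(np.float32)
    (c,r)=cv2.minEnclosingCircle(Q);return np.round([*c,2*r,np.median(P[abs(P[:,2]-h)<band,2]),len(Q)],4)
E
python3 - <<'E'
from h import *
for c in("scene","side"):
    i=grab(c)
    for n in("tin_1","tin_2","tin_3","tin_4","cork_a","brush_jar","board"):
        for r in spotter.cut_out(c,n):
            P=pts(i,r["mask"])
            if len(P)>20: print(c,n,round(r["confidence"],2),np.round(r["extent"]).astype(int),top(P))
E
```

```text
scene tin_1 0.8 [333 197 359 236] [5.066e-01 1.277e-01 5.020e-02 6.910e-02 2.840e+02]
scene tin_1 0.73 [389 173 402 198] [5.096e-01 2.784e-01 3.360e-02 4.080e-02 1.010e+02]
scene tin_1 0.71 [166 314 195 349] [ 4.955e-01 -2.769e-01  4.290e-02  5.500e-02  3.800e+02]
scene tin_1 0.65 [245 235 280 280] [ 4.783e-01 -7.720e-02  5.890e-02  8.280e-02  5.490e+02]
scene tin_1 0.64 [191 204 224 255] [ 3.504e-01 -1.077e-01  5.940e-02  8.300e-02  4.660e+02]
scene tin_1 0.46 [289 305 322 337] [ 6.233e-01 -1.065e-01  6.620e-02  2.230e-02  7.630e+02]
scene tin_2 0.8 [333 197 359 236] [5.066e-01 1.277e-01 5.020e-02 6.910e-02 2.840e+02]
scene tin_2 0.73 [389 173 402 198] [5.096e-01 2.784e-01 3.360e-02 4.080e-02 1.010e+02]
scene tin_2 0.71 [166 314 195 349] [ 4.955e-01 -2.769e-01  4.290e-02  5.500e-02  3.800e+02]
scene tin_2 0.65 [245 235 280 280] [ 4.783e-01 -7.720e-02  5.890e-02  8.280e-02  5.490e+02]
scene tin_2 0.64 [191 204 224 255] [ 3.504e-01 -1.077e-01  5.940e-02  8.300e-02  4.660e+02]
scene tin_2 0.46 [289 305 322 337] [ 6.233e-01 -1.065e-01  6.620e-02  2.230e-02  7.630e+02]
scene tin_3 0.8 [3
[... 4545 characters left out ...]

side cork_a 0.75 [232 249 264 274] [6.234e-01 1.349e-01 6.630e-02 2.210e-02 5.000e+02]
side cork_a 0.74 [254 228 280 247] [6.224e-01 5.550e-02 6.580e-02 2.240e-02 3.910e+02]
side cork_a 0.68 [293 182 317 199] [ 6.216e-01 -1.043e-01  6.630e-02  2.270e-02  2.880e+02]
side brush_jar 0.87 [322 114 353 180] [ 6.017e-01 -2.328e-01  4.490e-02  1.468e-01  5.300e+01]
side board 0.92 [214 179 330 289] [6.191e-01 1.650e-02 3.455e-01 1.830e-02 1.785e+03]
side board 0.49 [255 226 282 247] [6.22e-01 5.40e-02 6.71e-02 2.24e-02 3.82e+02]
side board 0.25 [248 322 268 351] [5.071e-01 2.810e-01 3.420e-02 4.040e-02 2.150e+02]
side board 0.19 [233 249 262 274] [6.244e-01 1.347e-01 6.680e-02 2.210e-02 5.130e+02]
```

The bare-tinplate tins by top view (scene pixels): tin_1 (395,185), tin_2 (180,331), tin_3 (347,215), tin_4 (262,257). The look-alikes are the yellow one (433,184; side 208,350) and the blue one (208,230). The jar (237,350) stands off the −y end. I'll confirm this in one crop and check for clutter near the fingers.

Run:
```python
from h import *
import cv2
s=grab("scene");d=grab("side")
a=cv2.resize(s["color"][165:365,155:465],(800,516),interpolation=3)
cv2.imwrite("pics/crop.png",a[...,::-1])
# low clutter and footprint near each tin: occupied points 4..16 mm and everything within a 130 mm square
C=[pts(i,np.ones((480,640),bool)) for i in(s,d)];P=np.vstack(C)
for n,(x,y) in dict(t1=(.509,.280),t2=(.4945,-.276),t3=(.506,.129),t4=(.477,-.076)).items():
    m=(abs(P[:,1]-y)<.016)&(abs(P[:,0]-x)<.065)&(abs(P[:,0]-x)>.03)&(P[:,2]>.004)&(P[:,2]<.1)
    print(n,m.sum(),np.round([P[m].min(0),P[m].max(0)],3).tolist() if m.any() else'')
for n,z in(("jar",.075),("bottle",.05)):
    y=-.235 if n=="jar" else .27
    m=(abs(P[:,0]-.62)<.07)&(abs(P[:,1]-y)<.06)&(P[:,2]>z);print(n,np.round([P[m].min(0),P[m].max(0)],3).tolist())
```

```text
t1 3 [[0.458, 0.265, 0.004], [0.465, 0.273, 0.005]]
t2 4 [[0.435, -0.291, 0.004], [0.552, -0.276, 0.005]]
t3 2 [[0.46, 0.123, 0.004], [0.476, 0.126, 0.005]]
t4 51 [[0.426, -0.087, 0.004], [0.54, -0.069, 0.084]]
jar [[0.565, -0.275, 0.075], [0.643, -0.197, 0.162]]
bottle [[0.604, 0.24, 0.05], [0.659, 0.296, 0.146]]
```

View pics/crop.png

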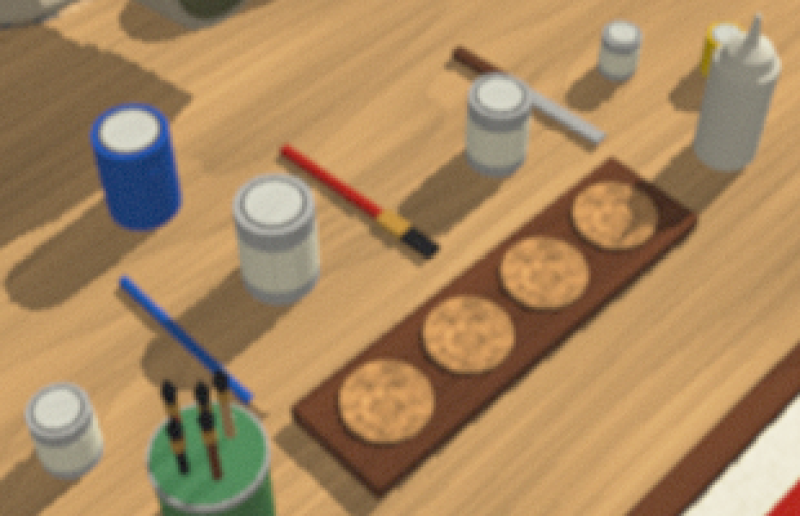

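The crop confirms it: the four bare tins with white paper bands are the ones meant, and the blue and yellow ones are look-alikes. The jar is at the −y end and the finger paths are clear. The cork y-targets are tin_1 −0.105, tin_2 −0.025, tin_3 0.0545 and tin_4 0.134. I'll approach tin_2 first.

>>> carry_out(steps=[[0,0,0,0.89,-0.277,0,-1],[0,0,0,0.89,-0.277,0,-1],[0,0,0,0.89,-0.277,0,-1],[0,0,0,0.89,-0.277,0,-1],[0,0,0,0.89,-0.277,0,-1],[0,0,0,0.89,-0.277,0,-1],[0,0,0,0.89,-0.277,0,-1],[0,0,0,0.89,-0.277,0,-1],[0,0,0,0.89,-0.277,0,-1],[0,0,0,0.89,-0.277,0,-1]])

```text
time_s: 1.83
ee_pos: [0.495, -0.2739, 0.2314]
eef_rot: [3.085, 0.595, 0.0]
contact_force: [0.4, -0.8, 0.9]
finger_gap: 0.998
grip_force: 0.0
```

>>> carry_out(steps=[[0,0,-1,0,0,0,-1],[0,0,-1,0,0,0,-1],[0,0,-1,0,0,0,-1],[0,0,-1,0,0,0,-1],[0,0,-1,0,0,0,-1],[0,0,-1,0,0,0,-1],[0,0,-1,0,0,0,-1],[0,0,-1,0,0,0,-1],[0,0,-1,0,0,0,-1],[0,0,-1,0,0,0,-1],[0,0,-1,0,0,0,-1],[0,0,-0.9,0,0,0,-1],[0,0,0,0,0,0,-1]])

```text
time_s: 2.92
ee_pos: [0.4937, -0.2754, 0.2313]
eef_rot: [2.218, 2.225, 0.0]
contact_force: [0.0, 1.0, 0.3]
finger_gap: 1.001
grip_force: 0.0
```

```bash
cat > look.py <<'E'
from h import *
import cv2,sys
o=get_obs();T=pose(o);w=grab("wrist")
print(o["time_s"],o["ee_pos"].round(4),"x",T[:3,0].round(3),"y",T[:3,1].round(3),"gap",o["finger_gap"])
for n in ("tin_1","cork_a"):
    for r in spotter.cut_out("wrist",n):
        P=pts(w,r["mask"])
        if len(P)>50:print(n,round(r["confidence"],2),np.round(r["extent"]).astype(int),top(P))
if len(sys.argv)>1:cv2.imwrite(f"pics/{sys.argv[1]}.png",w["color"][...,::-1])
E
python3 look.py w1
```

```text
2.9167 [ 0.4937 -0.2754  0.2313] x [-0.003  1.     0.   ] y [1.    0.003 0.   ] gap 1.0010914327841387
tin_1 0.85 [291 187 334 238] [ 4.948e-01 -2.759e-01  4.180e-02  5.310e-02  1.410e+03]
tin_1 0.76 [265   1 331  29] [ 4.786e-01 -1.014e-01  2.370e-02  6.500e-02  9.500e+01]
tin_1 0.62 [ 80   0 190  64] [ 3.497e-01 -1.091e-01  5.770e-02  8.120e-02  2.389e+03]
cork_a 0.7 [417   0 488  64] [ 6.236e-01 -1.050e-01  6.510e-02  2.020e-02  3.697e+03]
cork_a 0.25 [266   0 325  31] [ 4.786e-01 -1.014e-01  2.370e-02  6.510e-02  9.400e+01]
```

View pics/w1.png

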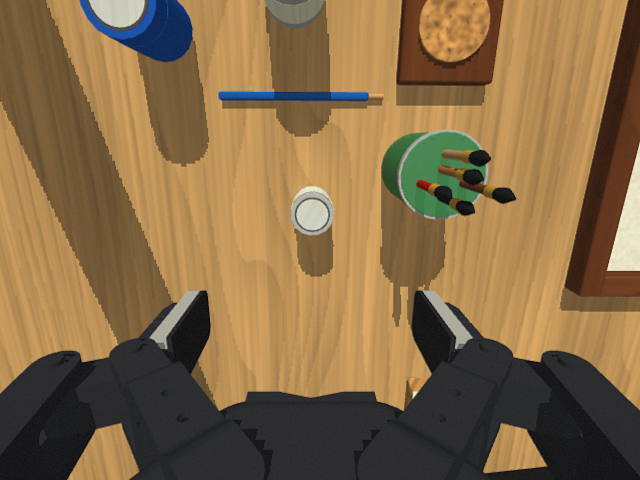

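The wrist view shows tin_2 at (312,212) and the jar at (440,175), clear of the right finger. It puts tin_2 at (0.4948, −0.2759), agreeing with the fixed cameras to 1 mm. I'll grasp it now.

>>> carry_out(steps=[[0,0,0,0,0.025,0.9,-1],[0,0,0,0,0,0.9,-1],[0,0,0,0,0,0.9,-1],[0,0,0,0,0,0.9,-1],[0,0,0,0,0,0.9,-1],[0,0,0,0,0,0.5,-1],[0,0,0,0,0,0.35,-1],[0,0,0,0,0,0,1],[0,0,0,0,0,0,1],[0,0,0,0,0,0,1],[0,0,0,0,0,0,1],[0,0,0,0,0,0,1],[0,0,0,0,0,0,1],[0,0,0,0,0,0,1],[0,0,0,0,0,0,1],[0,0,0,0,0,0,1]], grip_force=40)

```text
time_s: 4.4
ee_pos: [0.4954, -0.276, 0.0189]
eef_rot: [2.22, 2.219, 0.0]
contact_force: [0.0, -0.1, 7.2]
finger_gap: 0.482
grip_force: 40.7
```

>>> carry_out(steps=[[0,0,0,0,0,-0.5,1],[0,0,0,0,0,-1,1],[0,0,0,0,0,-1,1],[0,0,0,0,0,-1,1],[0,0,0,0,0,-1,1],[0,0,0,0.5,0.26,0,1],[0,0,0,0.8,0.41,0,1],[0,0,0,0.85,0.43,0,1],[0,0,0,0.85,0.43,0,1],[0,0,0,0.85,0.43,0,1],[0,0,0,0.85,0.43,0,1],[0,0,0,0.8,0.41,0,1],[0,0,0,0.5,0.26,0,1],[0,0,0,0.28,0.14,0,1],[0,0,0,0,0,0,1],[0,0,0,0,0,0,1]])

```text
time_s: 5.73
ee_pos: [0.6225, -0.0245, 0.1973]
eef_rot: [2.221, 2.222, -0.001]
contact_force: [-0.7, -0.0, -1.6]
finger_gap: 0.478
grip_force: 40.9
```

```bash
python3 look.py w2
```

```text
5.7333 [ 0.6225 -0.0245  0.1973] x [-0.  1. -0.] y [ 1.  0. -0.] gap 0.47827700006322615
tin_1 0.91 [ 98 231 204 323] [ 4.784e-01 -7.440e-02  5.860e-02  8.130e-02  3.526e+03]
tin_1 0.87 [  1 258  84 354] [ 3.594e-01 -1.063e-01  5.450e-02  8.120e-02  1.066e+03]
tin_1 0.77 [107   0 210  66] [5.065e-01 1.302e-01 5.010e-02 6.720e-02 2.986e+03]
tin_1 0.65 [254 242 367 392] [ 6.225e-01 -2.440e-02  4.300e-02  2.315e-01  9.333e+03]
cork_a 0.96 [278 183 347 245] [ 6.239e-01 -2.460e-02  6.430e-02  2.050e-02  3.370e+03]
cork_a 0.9 [275   0 354  69] [6.249e-01 1.357e-01 6.510e-02 2.040e-02 4.387e+03]
cork_a 0.57 [276  86 352 160] [6.246e-01 5.520e-02 6.440e-02 2.050e-02 4.241e+03]
```

View pics/w2.png

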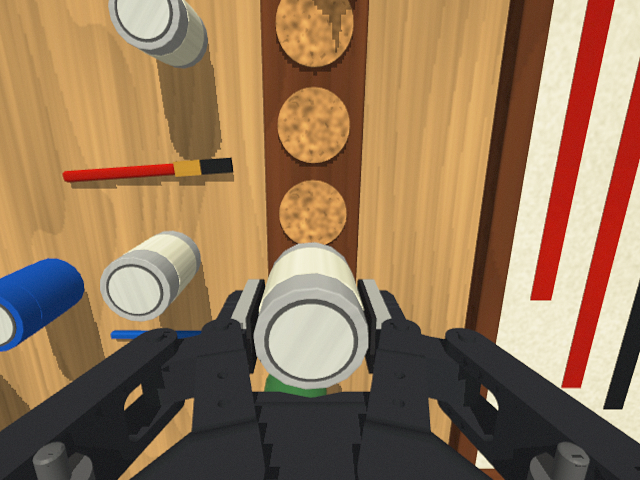

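Tin_2 is held upright and centred at (0.6225, −0.0244), 20 mm below the TCP. Its cork is at (313,213), i.e. (0.6239, −0.0246). I'll lower it.

>>> carry_out(steps=[[0,0,0,0,0.035,0.7,1],[0,0,0,0,0,0.9,1],[0,0,0,0,0,0.9,1],[0,0,0,0,0,0.7,1],[0,0,0,0,0,0.35,1],[0,0,0,0,0,0.15,1],[0,0,0,0,0,0.1,1],[0,0,0,0,0,0.06,1],[0,0,0,0,0,0,1],[0,0,0,0,0,0,1]])

```text
time_s: 6.72
ee_pos: [0.6246, -0.0245, 0.0441]
eef_rot: [2.22, 2.22, 0.002]
contact_force: [0.6, 0.3, -1.4]
finger_gap: 0.48
grip_force: 40.9
```

>>> carry_out(steps=[[0,0,0,0,0,0.04,1],[0,0,0,0,0,0.02,1],[0,0,0,0,0,0,1]])

```text
time_s: 6.97
ee_pos: [0.6243, -0.0242, 0.0409]
eef_rot: [2.221, 2.221, 0.001]
contact_force: [-0.0, -0.5, -0.2]
finger_gap: 0.485
grip_force: 41.1
```

>>> carry_out(steps=[[0,0,0,0,0,0,-1],[0,0,0,0,0,0,-1],[0,0,0,0,0,0,-1],[0,0,0,0,0,0,-1],[0,0,0,0,0,0,-1],[0,0,0,0,0,0,-1],[0,0,0,0,0,-0.5,-1],[0,0,0,0,0,-1,-1],[0,0,0,0,0,-1,-1],[0,0,0,0,0,-1,-1],[0,0,0,0,0,-0.5,-1]])

```text
time_s: 7.88
ee_pos: [0.6251, -0.0244, 0.2059]
eef_rot: [2.217, 2.217, 0.006]
contact_force: [0.1, 0.2, -0.3]
finger_gap: 0.998
grip_force: 0.0
```

>>> carry_out(steps=[[0,0,0,0.6,-0.24,0,-1],[0,0,0,0.85,-0.32,0,-1],[0,0,0,0.85,-0.32,0,-1],[0,0,0,0.85,-0.32,0,-1],[0,0,0,0.85,-0.32,0,-1],[0,0,0,0.85,-0.32,0,-1],[0,0,0,0.85,-0.32,0,-1],[0,0,0,0.85,-0.32,0,-1],[0,0,0,0.65,-0.25,0,-1],[0,0,0,0.4,-0.15,0,-1],[0,0,0,0,0,0,-1],[0,0,0,0,0,0,-1]])

```text
time_s: 8.88
ee_pos: [0.5087, 0.2802, 0.2005]
eef_rot: [2.219, 2.223, -0.0]
contact_force: [1.1, -0.2, 0.4]
finger_gap: 1.001
grip_force: 0.0
```

```bash
python3 look.py w3
```

```text
8.8833 [0.5087 0.2802 0.2005] x [-0.002  1.    -0.   ] y [1.    0.002 0.   ] gap 1.000804373216096
tin_1 0.82 [282 319 334 395] [5.061e-01 1.314e-01 5.000e-02 6.720e-02 1.733e+03]
tin_1 0.78 [360 125 402 164] [5.715e-01 3.436e-01 3.370e-02 3.890e-02 1.225e+03]
tin_1 0.66 [291 196 331 233] [5.087e-01 2.816e-01 3.370e-02 3.910e-02 1.009e+03]
cork_a 0.98 [389 320 426 371] [6.220e-01 1.351e-01 6.500e-02 2.030e-02 1.180e+03]
cork_a 0.89 [386 382 424 409] [6.14e-01 7.42e-02 4.82e-02 2.03e-02 6.04e+02]
```

View pics/w3.png

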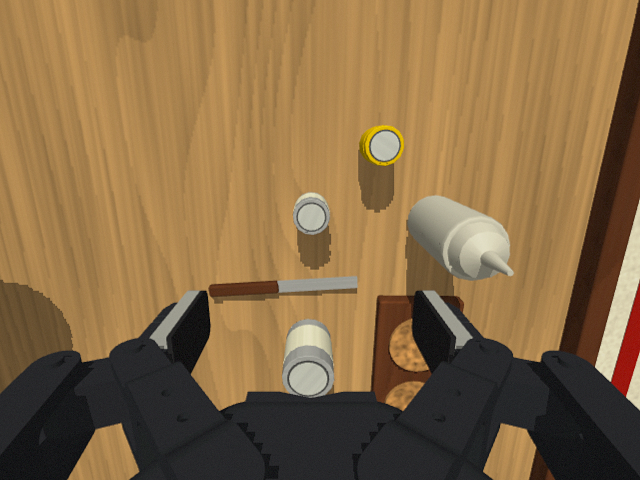

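The wrist view shows bare tin_1 at (312,215), i.e. (0.5087, 0.2815). The yellow look-alike (383,145), the knife and the bottle are all clear of the fingers. I'll grasp it.

>>> carry_out(steps=[[0,0,0,0.03,0,0.8,-1],[0,0,0,0,0,0.9,-1],[0,0,0,0,0,0.9,-1],[0,0,0,0,0,0.9,-1],[0,0,0,0,0,0.7,-1],[0,0,0,0,0,0.4,-1],[0,0,0,0,0,0.2,-1],[0,0,0,0,0,0,1],[0,0,0,0,0,0,1],[0,0,0,0,0,0,1],[0,0,0,0,0,0,1],[0,0,0,0,0,0,1],[0,0,0,0,0,0,1],[0,0,0,0,0,0,1],[0,0,0,0,0,0,1],[0,0,0,0,0,0,1]], grip_force=30)

```text
time_s: 10.37
ee_pos: [0.5097, 0.2811, 0.01]
eef_rot: [2.22, 2.221, 0.004]
contact_force: [-0.4, -1.0, 6.5]
finger_gap: 0.388
grip_force: 29.6
```

>>> carry_out(steps=[[0,0,0,0,0,-0.5,1],[0,0,0,0,0,-1,1],[0,0,0,0,0,-1,1],[0,0,0,0,0,-1,1],[0,0,0,0,0,-1,1],[0,0,0,-0.5,0.15,-0.25,1],[0,0,0,-0.85,0.25,0,1],[0,0,0,-0.85,0.25,0,1],[0,0,0,-0.85,0.25,0,1],[0,0,0,-0.85,0.25,0,1],[0,0,0,-0.85,0.25,0,1],[0,0,0,-0.85,0.25,0,1],[0,0,0,-0.85,0.25,0,1],[0,0,0,-0.85,0.25,0,1],[0,0,0,-0.85,0.25,0,1],[0,0,0,-0.85,0.25,0,1],[0,0,0,-0.65,0.2,0,1],[0,0,0,0,0,0,1],[0,0,0,0,0,0,1]])

```text
time_s: 11.95
ee_pos: [0.6228, -0.1061, 0.1983]
eef_rot: [-2.223, -2.219, 0.0]
contact_force: [0.1, 1.0, -0.9]
finger_gap: 0.385
grip_force: 30.1
```

```bash
python3 look.py
```

```text
11.95 [ 0.6228 -0.1061  0.1983] x [0.002 1.    0.   ] y [ 1.    -0.002 -0.   ] gap 0.38539074953122204
tin_1 0.8 [ 82 147 195 231] [ 4.782e-01 -7.510e-02  5.870e-02  8.130e-02  4.504e+03]
tin_1 0.78 [265 256 356 372] [ 6.232e-01 -1.057e-01  3.490e-02  2.273e-01  5.686e+03]
tin_1 0.74 [  0 181  71 258] [ 3.716e-01 -1.101e-01  3.650e-02  7.560e-02  2.710e+02]
tin_1 0.63 [285  90 342 154] [ 6.242e-01 -2.450e-02  4.190e-02  7.500e-02  2.594e+03]
cork_a 0.96 [275  83 349 162] [ 6.242e-01 -2.440e-02  4.190e-02  7.410e-02  6.600e+01]
cork_a 0.74 [277 178 345 245] [ 6.235e-01 -1.045e-01  6.430e-02  2.040e-02  3.423e+03]
cork_a 0.62 [276   0 352  64] [6.245e-01 5.520e-02 6.420e-02 2.040e-02 4.249e+03]
```

>>> carry_out(steps=[[0,0,0,0.025,0.01,0.7,1],[0,0,0,0,0,0.9,1],[0,0,0,0,0,0.9,1],[0,0,0,0,0,0.8,1],[0,0,0,0,0,0.45,1],[0,0,0,0,0,0.2,1],[0,0,0,0,0,0.1,1],[0,0,0,0,0,0.04,1],[0,0,0,0,0,0.02,1],[0,0,0,0,0,0,1]])

```text
time_s: 12.93
ee_pos: [0.624, -0.104, 0.0355]
eef_rot: [2.22, 2.22, 0.002]
contact_force: [0.0, 0.2, -0.2]
finger_gap: 0.39
grip_force: 30.1
```

>>> carry_out(steps=[[0,0,0,0,0,0.03,1],[0,0,0,0,0,0.02,1],[0,0,0,0,0,0,1]])

```text
time_s: 13.18
ee_pos: [0.6234, -0.1041, 0.0324]
eef_rot: [2.221, 2.221, 0.0]
contact_force: [0.8, -0.6, 0.1]
finger_gap: 0.388
grip_force: 30.1
```

>>> carry_out(steps=[[0,0,0,0,0,0,-1],[0,0,0,0,0,0,-1],[0,0,0,0,0,0,-1],[0,0,0,0,0,0,-1],[0,0,0,0,0,0,-1],[0,0,0,0,0,0,-1],[0,0,0,0,0,-0.5,-1],[0,0,0,0,0,-1,-1],[0,0,0,0,0,-1,-1],[0,0,0,0,0,-1,-1],[0,0,0,0,0,-0.7,-1],[0,0,0,0.65,-0.33,0,-1],[0,0,0,0.8,-0.4,0,-1],[0,0,0,0.8,-0.4,0,-1],[0,0,0,0.8,-0.4,0,-1],[0,0,0,0.8,-0.4,0,-1],[0,0,0,0.8,-0.4,0,-1],[0,0,0,0.7,-0.35,0,-1],[0,0,0,0.5,-0.25,0,-1],[0,0,0,0,0,0,-1]])

```text
time_s: 14.85
ee_pos: [0.5041, 0.1332, 0.2005]
eef_rot: [-2.217, -2.225, -0.001]
contact_force: [1.0, -0.1, -0.4]
finger_gap: 0.998
grip_force: 0.0
```

```bash
python3 look.py
```

```text
14.85 [0.5041 0.1332 0.2005] x [-0.004  1.     0.001] y [ 1.     0.004 -0.   ] gap 0.9983626728010105
tin_1 0.98 [282 187 345 256] [5.060e-01 1.307e-01 4.990e-02 6.710e-02 2.651e+03]
tin_1 0.65 [260 360 315 398] [ 4.819e-01 -5.190e-02  3.490e-02  4.650e-02  1.280e+02]
tin_1 0.6 [402 345 429 395] [ 6.089e-01 -1.620e-02  2.300e-02  7.350e-02  1.080e+02]
tin_1 0.49 [124 449 138 480] [ 3.273e-01 -1.039e-01  3.510e-02  8.120e-02  2.750e+02]
cork_a 0.93 [402 176 472 244] [6.247e-01 1.349e-01 6.500e-02 2.030e-02 3.454e+03]
cork_a 0.7 [390 330 415 381] [ 6.113e-01 -2.460e-02  5.900e-02  2.040e-02  5.340e+02]
cork_a 0.58 [388 390 417 412] [ 6.087e-01 -8.120e-02  3.150e-02  2.020e-02  2.350e+02]
cork_a 0.57 [397 258 460 311] [6.246e-01 5.610e-02 6.510e-02 2.030e-02 2.101e+03]
```

>>> carry_out(steps=[[0,0,0,-0.06,0.05,0.8,-1],[0,0,0,0,0,0.9,-1],[0,0,0,0,0,0.9,-1],[0,0,0,0,0,0.8,-1],[0,0,0,0,0,0.6,-1],[0,0,0,0,0,0.36,-1],[0,0,0,0,0,0,1],[0,0,0,0,0,0,1],[0,0,0,0,0,0,1],[0,0,0,0,0,0,1],[0,0,0,0,0,0,1],[0,0,0,0,0,0,1],[0,0,0,0,0,0,1],[0,0,0,0,0,0,1]], grip_force=50)

```text
time_s: 16.17
ee_pos: [0.509, 0.1274, 0.027]
eef_rot: [2.22, 2.22, 0.003]
contact_force: [-0.4, -2.5, 7.2]
finger_gap: 0.576
grip_force: 52.0
```

>>> carry_out(steps=[[0,0,0,0,0,-0.5,1],[0,0,0,0,0,-1,1],[0,0,0,0,0,-1,1],[0,0,0,0,0,-1,1],[0,0,0,0,0,-0.8,1],[0,0,0,-0.35,0.6,0,1],[0,0,0,-0.45,0.75,0,1],[0,0,0,-0.45,0.75,0,1],[0,0,0,-0.35,0.5,0,1],[0,0,0,-0.2,0.29,0,1],[0,0,0,0,0,0,1],[0,0,0,0,0,0,1],[0,0,0,0,0,0,1]])

```text
time_s: 17.25
ee_pos: [0.6229, 0.0562, 0.1978]
eef_rot: [-2.22, -2.221, 0.0]
contact_force: [0.1, -0.1, -1.9]
finger_gap: 0.577
grip_force: 52.4
```

```bash
python3 look.py
```

```text
17.25 [0.6229 0.0562 0.1978] x [-0.  1.  0.] y [ 1.     0.    -0.001] gap 0.5767928799394312
tin_1 0.89 [236 222 384 396] [6.2330e-01 6.0100e-02 5.0700e-02 2.3780e-01 1.4553e+04]
tin_1 0.76 [  0 324  98 426] [ 3.515e-01 -1.051e-01  6.020e-02  8.160e-02  1.423e+03]
tin_1 0.67 [145 301 207 342] [ 4.90e-01 -4.98e-02  1.87e-02  6.05e-02  8.30e+01]
cork_a 0.74 [276  88 350 163] [6.251e-01 1.358e-01 6.470e-02 2.040e-02 4.254e+03]
cork_a 0.57 [279 180 348 230] [6.249e-01 5.520e-02 6.460e-02 2.050e-02 2.491e+03]
```

>>> carry_out(steps=[[0,0,0,-0.12,0.035,0.7,1],[0,0,0,0,0,0.9,1],[0,0,0,0,0,0.9,1],[0,0,0,0,0,0.6,1],[0,0,0,0,0,0.3,1],[0,0,0,0,0,0.15,1],[0,0,0,0,0,0.08,1],[0,0,0,0,0,0.03,1],[0,0,0,0,0,0.02,1],[0,0,0,0,0,0,1],[0,0,0,0,0,0,1]])

```text
time_s: 18.32
ee_pos: [0.6255, 0.0508, 0.0514]
eef_rot: [2.22, 2.221, 0.002]
contact_force: [-0.8, 0.2, -1.4]
finger_gap: 0.575
grip_force: 52.4
```

>>> carry_out(steps=[[0,0,0,0,-0.01,0.03,1],[0,0,0,0,0,0.02,1],[0,0,0,0,0,0,1]])

```text
time_s: 18.57
ee_pos: [0.6248, 0.0508, 0.049]
eef_rot: [2.221, 2.221, 0.001]
contact_force: [-0.5, -0.7, 2.8]
finger_gap: 0.572
grip_force: 52.7
```

>>> carry_out(steps=[[0,0,0,0,0,0,-1],[0,0,0,0,0,0,-1],[0,0,0,0,0,0,-1],[0,0,0,0,0,0,-1],[0,0,0,0,0,0,-1],[0,0,0,0,0,0,-1],[0,0,0,0,0,-0.5,-1],[0,0,0,0,0,-1,-1],[0,0,0,0,0,-1,-1],[0,0,0,0,0,-0.9,-1],[0,0,0,-0.4,-0.48,-0.4,-1],[0,0,0,-0.55,-0.64,0,-1],[0,0,0,-0.55,-0.64,0,-1],[0,0,0,-0.55,-0.64,0,-1],[0,0,0,-0.55,-0.64,0,-1],[0,0,0,-0.4,-0.44,0,-1],[0,0,0,-0.16,-0.2,0,-1],[0,0,0,0,0,0,-1],[0,0,0,0,0,0,-1],[0,0,0,0,0,0,-1]])

```text
time_s: 20.23
ee_pos: [0.4784, -0.0751, 0.2005]
eef_rot: [2.221, 2.222, 0.001]
contact_force: [0.2, -0.1, 0.3]
finger_gap: 1.001
grip_force: 0.0
```

```bash
python3 look.py
```

```text
20.2333 [ 0.4784 -0.0751  0.2005] x [-0.001  1.     0.   ] y [1.    0.001 0.   ] gap 1.000847152250825
tin_1 0.93 [120 211 216 301] [ 3.499e-01 -1.051e-01  5.840e-02  8.120e-02  3.674e+03]
tin_1 0.83 [453   1 568  96] [6.244e-01 5.440e-02 5.070e-02 8.880e-02 4.897e+03]
tin_1 0.77 [271 179 349 267] [ 4.777e-01 -7.510e-02  5.840e-02  8.100e-02  3.985e+03]
tin_1 0.66 [439 227 497 274] [ 6.227e-01 -1.036e-01  3.470e-02  6.080e-02  1.124e+03]
tin_1 0.61 [446 136 528 192] [ 6.243e-01 -2.410e-02  4.310e-02  7.480e-02  2.360e+03]
cork_a 0.87 [448  20 500 105] [6.235e-01 5.510e-02 6.380e-02 2.020e-02 1.127e+03]
cork_a 0.65 [434 124 494 196] [ 6.238e-01 -2.450e-02  6.480e-02  2.020e-02  1.537e+03]
cork_a 0.57 [425 210 492 271] [ 6.233e-01 -1.044e-01  6.460e-02  2.020e-02  1.697e+03]
```

>>> carry_out(steps=[[0,0,0,0,-0.015,0.8,-1],[0,0,0,0,0,0.9,-1],[0,0,0,0,0,0.9,-1],[0,0,0,0,0,0.7,-1],[0,0,0,0,0,0.5,-1],[0,0,0,0,0,0.3,-1],[0,0,0,0,0,0,-1],[0,0,0,0,0,0,1],[0,0,0,0,0,0,1],[0,0,0,0,0,0,1],[0,0,0,0,0,0,1],[0,0,0,0,0,0,1],[0,0,0,0,0,0,1],[0,0,0,0,0,0,1],[0,0,0,0,0,0,1]], grip_force=60)

```text
time_s: 21.63
ee_pos: [0.4777, -0.0757, 0.0377]
eef_rot: [2.22, 2.22, 0.002]
contact_force: [0.9, 1.0, 6.9]
finger_gap: 0.664
grip_force: 63.8
```

>>> carry_out(steps=[[0,0,0,0,0,-0.5,1],[0,0,0,0,0,-1,1],[0,0,0,0,0,-1,1],[0,0,0,0,0,-1,1],[0,0,0,0,0,-0.6,1],[0,0,0,0.5,0.35,0,1],[0,0,0,0.75,0.52,0,1],[0,0,0,0.75,0.52,0,1],[0,0,0,0.75,0.52,0,1],[0,0,0,0.75,0.52,0,1],[0,0,0,0.75,0.52,0,1],[0,0,0,0.6,0.43,0,1],[0,0,0,0.43,0.3,0,1],[0,0,0,0,0,0,1],[0,0,0,0,0,0,1],[0,0,0,0,0,0,1]])

```text
time_s: 22.97
ee_pos: [0.6236, 0.1351, 0.2003]
eef_rot: [-2.221, -2.221, 0.002]
contact_force: [0.2, -0.0, -3.2]
finger_gap: 0.666
grip_force: 65.7
```

```bash
python3 look.py
```

```text
22.9667 [0.6236 0.1351 0.2003] x [ 0.  1. -0.] y [ 1.    -0.    -0.001] gap 0.6664948180254677
tin_1 0.81 [225 215 401 397] [6.2440e-01 1.3630e-01 5.8600e-02 2.4360e-01 1.7429e+04]
cork_a 0.72 [279 180 347 224] [6.249e-01 1.358e-01 6.360e-02 2.040e-02 2.112e+03]
```

>>> carry_out(steps=[[0,0,0,-0.015,0.02,0.7,1],[0,0,0,0,0,0.9,1],[0,0,0,0,0,0.8,1],[0,0,0,0,0,0.5,1],[0,0,0,0,0,0.3,1],[0,0,0,0,0,0.15,1],[0,0,0,0,0,0.07,1],[0,0,0,0,0,0.03,1],[0,0,0,0,0,0.02,1],[0,0,0,0,0,0,1],[0,0,0,0,0,0,1]])

```text
time_s: 24.03
ee_pos: [0.6252, 0.135, 0.0626]
eef_rot: [2.221, 2.221, 0.002]
contact_force: [0.2, -0.1, -3.8]
finger_gap: 0.667
grip_force: 65.7
```

>>> carry_out(steps=[[0,0,0,0,0,0.03,1],[0,0,0,0,0,0.02,1],[0,0,0,0,0,0,1],[0,0,0,0,0,0,1]])

```text
time_s: 24.37
ee_pos: [0.625, 0.135, 0.0598]
eef_rot: [2.221, 2.221, 0.0]
contact_force: [0.8, -0.5, -2.9]
finger_gap: 0.671
grip_force: 65.7
```

>>> carry_out(steps=[[0,0,0,0,0,0.02,1],[0,0,0,0,0,0,1],[0,0,0,0,0,0,1]])

```text
time_s: 24.62
ee_pos: [0.625, 0.1351, 0.0597]
eef_rot: [2.221, 2.221, 0.001]
contact_force: [-3.3, -0.0, 5.7]
finger_gap: 0.662
grip_force: 66.5
```

Tin_4 has touched down. I'll release it, rise, and back off to −x for a final look.

>>> carry_out(steps=[[0,0,0,0,0,0,-1],[0,0,0,0,0,0,-1],[0,0,0,0,0,0,-1],[0,0,0,0,0,0,-1],[0,0,0,0,0,0,-1],[0,0,0,0,0,0,-1],[0,0,0,0,0,-0.5,-1],[0,0,0,0,0,-1,-1],[0,0,0,0,0,-1,-1],[0,0,0,0,0,-1,-1],[0,0,0,-0.6,-0.8,-0.3,-1],[0,0,0,-0.6,-0.8,0,-1],[0,0,0,-0.6,-0.8,0,-1],[0,0,0,-0.6,-0.8,0,-1],[0,0,0,-0.5,-0.5,0,-1],[0,0,0,0,0,0,-1],[0,0,0,0,0,0,-1],[0,0,0,0,0,0,-1]])

```text
time_s: 26.12
ee_pos: [0.4776, 0.0192, 0.2111]
eef_rot: [2.221, 2.221, 0.001]
contact_force: [0.1, -0.1, 0.1]
finger_gap: 0.998
grip_force: 0.0
```

```bash
python3 look.py
python3 - <<'E'
from h import *
import cv2
i=grab("scene");cv2.imwrite("pics/end.png",i["color"][...,::-1])
for r in spotter.cut_out("scene","tin_1"):
    P=pts(i,r["mask"]);print(round(r["confidence"],2),np.round(r["extent"]).astype(int),top(P))
E
```

```text
26.1167 [0.4776 0.0192 0.2111] x [0. 1. 0.] y [ 1.    -0.     0.001] gap 0.9983291297727782
tin_1 0.79 [436 147 538 216] [6.246e-01 5.460e-02 5.110e-02 8.880e-02 3.292e+03]
tin_1 0.77 [178 293 224 380] [ 3.724e-01 -1.124e-01  2.860e-02  8.060e-02  1.260e+02]
tin_1 0.63 [446  15 580 117] [6.248e-01 1.355e-01 5.880e-02 1.028e-01 6.442e+03]
tin_1 0.58 [435 234 502 298] [ 6.241e-01 -2.400e-02  4.240e-02  7.490e-02  1.638e+03]
cork_a 0.95 [420 222 483 282] [ 6.235e-01 -2.440e-02  6.480e-02  2.020e-02  1.189e+03]
cork_a 0.94 [429 139 489 208] [6.235e-01 5.530e-02 6.490e-02 2.030e-02 9.300e+02]
cork_a 0.72 [436  47 484 123] [6.228e-01 1.349e-01 6.350e-02 2.020e-02 4.720e+02]
cork_a 0.59 [441 295 476 325] [ 6.356e-01 -8.950e-02  4.930e-02  2.030e-02  3.320e+02]
0.95 [190 206 223 256] [ 3.504e-01 -1.058e-01  5.910e-02  8.300e-02  4.780e+02]
0.84 [378 212 414 254] [6.248e-01 1.336e-01 6.090e-02 1.045e-01 5.250e+02]
0.82 [326 266 350 303] [ 6.251e-01 -2.650e-02  4.440e-02  7.690e-02  3.130e+02]
0.67 [294 301 317 328] [ 6.238e-01 -1.058e-01  3.420e-02  6.300e-02  2.450e+02]
0.59 [353 240 381 281] [6.252e-01 5.260e-02 4.980e-02 9.070e-02 4.080e+02]
```

View pics/end.png

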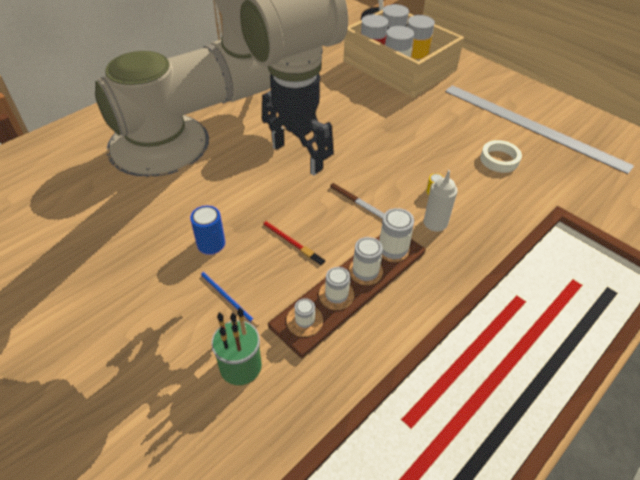

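The picture shows all four tins upright on their corks, rising in size from the jar: (305,312), (337,285), (367,258), (397,232). The jar at (237,350) hasn't moved, and the arm is clear.

```bash
python3 -c "
from cell import ticket;print(ticket.sign_off())"
```

```text
the job is handed in; nothing more can be done
None
```

The four tins stand upright on the cork rounds in size order, smallest beside the brush jar, each about 1 mm from its cork's centre by the last camera check; the jar was left where it stood, and the job was handed in at about 26 s.

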